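Check the two brake levers of the microscope stand

TASK

Check the two hand brake levers for the microscope's boom stand, the long lever first and then the short one: with the outside of the fingers, press the lever gently in towards its bar until it comes up against its stop, keep it there for about a second, then let it spring all the way back before going to the other. Push on the levers only: do not force or grip them, do not press on or squeeze against the bars, and leave everything else on the bench where it stands. Finish with both levers sprung back.

Things in the scene. Friction and masses are not known exactly. Their poses are not given: they have to be found in the camera images.
- long_unit: Fixed brake handle with the long lever: off-white foot plate 110 (x) x 180 (y) x 12 mm with two posts carrying a round hand bar. Origin: centre of the foot's underside, on the bench; z up. The bar runs along this frame's y straight above the origin; the lever lies on the bar's -x side (towards the robot, give or take the handle's yaw of up to 0.35 rad) and is pressed in towards +x. Highest point 126 mm.
- long_bar: The hand bar of that handle, steel with a black rubber sleeve, 190 mm long, 27 mm thick; origin at its middle, axis 110 mm above the bench, axes as the handle's. Not to be pressed.
- long_lever (a joint): Hinge of the long dark steel lever, rad: 0 = sprung out, at rest; 0.42 = on its stop, blade parallel to the bar, about 19 mm of gap left. A damped spring returns it within 1 s. Pressing at the pad point takes about 3 N at first, 6 N (+2 N if pushed at 50 mm/s) near the stop; then the blade only bends, 3 N more per mm, the joint staying at 0.42. Over 30 N is forcing it.
- long_hinge (a point): Pivot axis (vertical) of the long lever, at blade mid-height, 110 mm above the bench: at x = -37, y = +60 mm in the handle's frame.
- long_pad (a point): Point on the outer (-x) face of the long lever's blade, at mid-height (110 mm above the bench), 25 mm short of the free end and 110 mm from the pivot; moves with the lever. The blade is 135 mm from pivot to free end, 9 mm thick, 18 mm high (101 to 119 mm above the bench) and runs from the pivot towards -y of the handle's frame; at rest it slants out to -x by 0.42 rad. Below it is free space down to the foot plate (12 mm).
- short_unit: Fixed brake handle with the short lever: off-white foot plate 110 (x) x 180 (y) x 12 mm with two posts carrying a round hand bar. Origin: centre of the foot's underside, on the bench; z up. The bar runs along this frame's y straight above the origin; the lever lies on the bar's -x side (towards the robot, give or take the handle's yaw of up to 0.35 rad) and is pressed in towards +x. Highest point 126 mm.
- short_bar: The hand bar of that handle, steel with a black rubber sleeve, 190 mm long, 27 mm thick; origin at its middle, axis 110 mm above the bench, axes as the handle's. Not to be pressed.
- short_lever (a joint): Hinge of the short dark steel lever, rad: 0 = sprung out, at rest; 0.42 = on its stop, blade parallel to the bar, about 19 mm of gap left. A damped spring returns it within 1 s. Pressing at the pad point takes about 3 N at first, 6 N (+2 N if pushed at 50 mm/s) near the stop; then the blade only bends, 3 N more per mm, the joint staying at 0.42. Over 30 N is forcing it.
- short_hinge (a point): Pivot axis (vertical) of the short lever, at blade mid-height, 110 mm above the bench: at x = -37, y = -60 mm in the handle's frame.
- short_pad (a point): Point on the outer (-x) face of the short lever's blade, at mid-height (110 mm above the bench), 25 mm short of the free end and 70 mm from the pivot; moves with the lever. The blade is 95 mm from pivot to free end, 9 mm thick, 18 mm high (101 to 119 mm above the bench) and runs from the pivot towards +y of the handle's frame; at rest it slants out to -x by 0.42 rad. Below it is free space down to the foot plate (12 mm).
- dish_a: Small closed petri dish, 60 mm across, 16 mm high; loose bystander; origin at the centre of its underside.
- dish_b: Closed petri dish, 90 mm across, 16 mm high; loose bystander; origin at the centre of its underside.
- beaker: Open glass beaker, 68 mm across, 85 mm high; loose bystander; origin at the centre of its underside.
- flask: Conical green glass flask, 72 mm across the foot, 98 mm high; loose bystander; origin at the centre of its underside.
- jar: Amber jar with black cap, 52 mm across, 70 mm high; loose bystander; origin at the centre of its underside.
- slide_box: Black slide box 100 x 80 x 34 mm; loose bystander; origin at the centre of its underside.
- brush: Small brush, 160 mm long, lying along its x; loose bystander; origin on its underside.
There are look-alikes about, which are no part of the job. What is shaped like the short_unit but green is not meant.

How it is judged:
By the outcome, as a careful person would: the job done as asked, in the order asked, and still so for the second after the job is handed in, with the robot touching nothing.
It also fails if it takes over 45 s, if anything falls off the work surface, if the arm or the gripper's body presses on something with over 40 N, if the wrist force passes 120 N, or if a joint passes its speed limit or range.

ROBOT

A 6-joint arm with a two-finger parallel gripper is mounted at the origin on the work surface. World frame = base frame: x ahead of the robot, y to its left, z up, the work surface at z = 0. Lengths are in m, angles in rad, forces in N, time in s.
With the tool pointing down it reaches from about 0.225 to 0.875 m from the base axis. Payload 3.4 kg.
Tool frame: the origin (TCP) lies on the centre line of the jaws, within the pads' length; the fingertips stand 17 mm ahead of it and the grasp point (between the pads) lies 2 mm behind it; z points along the fingers, y is the line along which they close (so a half turn about z gives the same grasp; the last joint's range is limited). The gripper opens to 85 mm and grips with 20 to 120 N. Pads are 22 mm wide; open, the fingers measure 114 mm over their backs; the gripper's body (76 mm by 85 mm) begins 54 mm behind the grasp point. The pads swing forward as they close: fully open they stand 13 mm farther back than shut.
Start: joints at [-1.346, 0.276, 1.505, -0, 1.361, -0.121], TCP at [0.195, -0.541, 0.217] pointing down, gripper open.
Joint ranges: [-2.89, 2.89], [-0.75, 2.08], [0.22, 2.7], [-1.18, 4.32], [0.11, 2.71], [-2.7, 2.7]. Speed limits (rad/s): [2.57, 2.57, 3.14, 3.14, 3.14, 3.14].

INTERFACE

Orientations are given as a 3x3 rotation matrix whose columns are the frame's x, y, z axes.
In Python, from workcell import ctrl gives the robot as it stands.
- The arm moves only by the shell command python3 -m pendant 'ROWS' [FORCE]. ROWS is JSON, a list of rows, each an object of numbers: "x", "y", "z": the shift along the tool's x, y, z in cm; "wx", "wy", "wz": the turn, a rotation vector about the tool's x, y, z in rad; "grip": the closure, from 0 (fully open) to 1 (shut). In form: [{"x": .., "y": .., "z": .., "wx": .., "wy": .., "wz": .., "grip": ..}, ...]. A call has 1 to 5 rows; each row shifts and turns the commanded pose from where the row before left it, along the tool's axes as they then stand; what a row does not reach is not made up. A row lasts 1/10 s, in which the tool goes at most 50 mm and 8.59 degrees, less where a joint would pass 70% of its speed; a pose out of reach is approached as far as the arm can. A call with a gripper value outside its range is refused whole. The fingers move at their own pace and stop on an object; FORCE is the grip in N (left out, the last holds). Time passes only in rows, so rows that do not move let the fingers close. It gives the time, the measured TCP pose, the force, the opening and the grip force at its end, in the units of the state.
- ctrl.get_obs(): the state, without advancing time (a new reading comes with each control period).
- ctrl.grab_frame(name): name is "scene" or "top"; returns a dict with "pixels" (384x512x3 uint8, red, green, blue), "intrinsics" (3x3 intrinsics, pixels), "cam_to_world" (4x4, takes a point from camera to world coordinates). Camera axes: x right, y up, looking along -z (the intrinsics and any distortion apply to the point x, -y, -z); pixel columns grow to the right and rows downward; lengths in m; the calibration is good to about 2 mm. A picture is of the moment at which its call begins. There is no depth.
- ctrl.close_job(): hands the job in; it is judged then, once.
Trained networks look in a picture, given as the dict that the camera call returned (one of the last four; its "shot" number tells which), for a name from the list of things; names that differ only in an ending like _2 or _b are one class to them, and where a whole thing is asked for, a point or a joint stands for the part that bears it (a point fixed in the world has none). Each returns a list of dicts, best first, with "confidence" (0 to 1); they miss things now and then, are a little off and sometimes report something else, mostly with a low value. They report only what shows in the picture. A call takes as long as a camera call. They do not tell look-alikes from the thing itself.
- ctrl.look_for(picture, query): "bbox" ([centre column, centre row, width, height] in pixels, round what is visible of it).
The state is a dict: "t": time; "joints": joint angles; "dq": joint speeds; "tau": joint torques, N m; "tcp_pos": TCP position; "tcp_rot": TCP orientation; "wrist_force": force on the tool from outside, world axes, zero at the start; "torque": the same for the moment, N m; "finger_gap": opening from 0.0 (shut) to 1.0 (fully open); "grip_force": force on a finger pad.
Only numpy, scipy, OpenCV 4.12 (cv2) and the standard library are available. Lean on these libraries where they do the work, as an engineer would, in place of code of your own. Each camera call takes 0.05 s, during which the arm holds its last target. There are 200 camera calls.

## Working session

There is one attempt and no reset: what is moved stays moved. The work goes in short steps, Python scripts to look and compute and a shell command to move; the robot and the scene stay as the last step left them, time stands still between calls to the robot, and variables do not carry over. Pictures are saved under pics/ and viewed, at most 10 in all, crops included, and the job is handed in when it is done.

```bash
mkdir -p pics; cat > h.py <<'E'
import numpy as np, cv2, json
from workcell import ctrl
def px2w(f,u,v,z):
    K=np.array(f["intrinsics"]);T=np.array(f["cam_to_world"])
    p=np.linalg.inv(K)@[u,v,1]; d=T[:3,:3]@[p[0],-p[1],-p[2]]; o=T[:3,3]
    return o+d*(z-o[2])/d[2]
def w2px(f,P):
    K=np.array(f["intrinsics"]);T=np.array(f["cam_to_world"])
    c=T[:3,:3].T@(np.array(P)-T[:3,3]); p=K@[c[0],-c[1],-c[2]]; return p[:2]/p[2]
E
python3 - <<'E'
from h import *
for n in ("top","scene"):
    f=ctrl.grab_frame(n); print(n,f.keys(),np.round(np.array(f["cam_to_world"]),3).tolist(),np.array(f["intrinsics"]).tolist())
    np.save(f"{n}.npy",f["pixels"])
    cv2.imwrite(f"pics/{n}0.png",cv2.resize(f["pixels"][:,:,::-1],(768,576),interpolation=cv2.INTER_CUBIC))
    for q in ("long_unit","long_bar","long_lever","short_unit","short_bar","short_lever"):
        print(q,[(np.round(d["bbox"]).tolist(),round(d["confidence"],2)) for d in ctrl.look_for(f,q)])
print(ctrl.get_obs())
E
```

```text
top dict_keys(['pixels', 'intrinsics', 'cam_to_world', 'shot']) [[0.009, 0.996, -0.088, 0.382], [-1.0, 0.008, -0.016, -0.004], [-0.015, 0.088, 0.996, 1.18], [0.0, 0.0, 0.0, 1.0]] [[347.0626196540224, 0.0, 253.8111642375836], [0.0, 347.0626196540224, 186.47432102471797], [0.0, 0.0, 1.0]]
long_unit [([314.0, 147.0, 67.0, 39.0], 0.84), ([187.0, 153.0, 19.0, 13.0], 0.37)]
long_bar [([316.0, 142.0, 37.0, 13.0], 0.63)]
long_lever [([322.0, 161.0, 39.0, 6.0], 0.71)]
short_unit [([186.0, 141.0, 63.0, 37.0], 0.87), ([155.0, 282.0, 69.0, 55.0], 0.58)]
short_bar [([188.0, 137.0, 54.0, 8.0], 0.89), ([152.0, 280.0, 58.0, 25.0], 0.73)]
short_lever [([190.0, 154.0, 23.0, 14.0], 0.52), ([319.0, 161.0, 35.0, 6.0], 0.3)]
scene dict_keys(['pixels', 'intrinsics', 'cam_to_world', 'shot']) [[0.141, -0.734, 0.664, 1.142], [0.99, 0.108, -0.09, -0.096], [-0.006, 0.67, 0.742, 0.868], [0.0, 0.0, 0.0, 1.0]] [[355.82465011265646, 0.0, 255.18229056210726], [0.0, 355.82465011265646, 190.64738747931705], [0.0, 0.0, 1.0]]
long_unit [([200.0, 254.0, 82.0, 73.0], 0.89), ([352.0, 241.0, 81.0, 71.0], 0.73)]
long_bar []

[... 411 characters left out ...]
3e+00, -1.20998842e-01]), 'dq': array([-8.68032613e-04, -9.59082916e-04, -6.10342871e-04, -5.29143521e-04,
       -4.63984807e-05, -3.97267973e-04]), 'tau': array([-3.41776549e-04, -4.16514051e+01, -2.46051335e+01, -4.06661102e-04,
       -2.84901847e-05, -2.04707398e-06]), 'tcp_pos': array([ 0.19489437, -0.54097544,  0.21666101]), 'tcp_rot': array([[ 9.40803301e-01,  3.38953017e-01,  2.54849611e-05],
       [ 3.38953017e-01, -9.40803293e-01, -1.28047772e-04],
       [-1.94258433e-05,  1.29105971e-04, -9.99999991e-01]]), 'wrist_force': array([-0.23116293,  0.55715453, -0.37228423]), 'torque': array([ 0.03278956, -0.02808974, -0.00614842]), 'grip_force': 0.0, 'finger_gap': 1.0015455741823742}
```

View pics/top0.png

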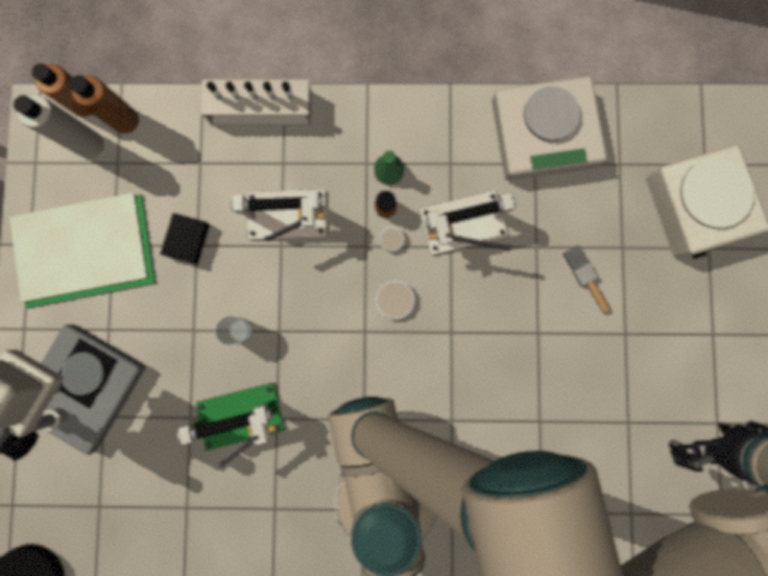

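View pics/scene0.png

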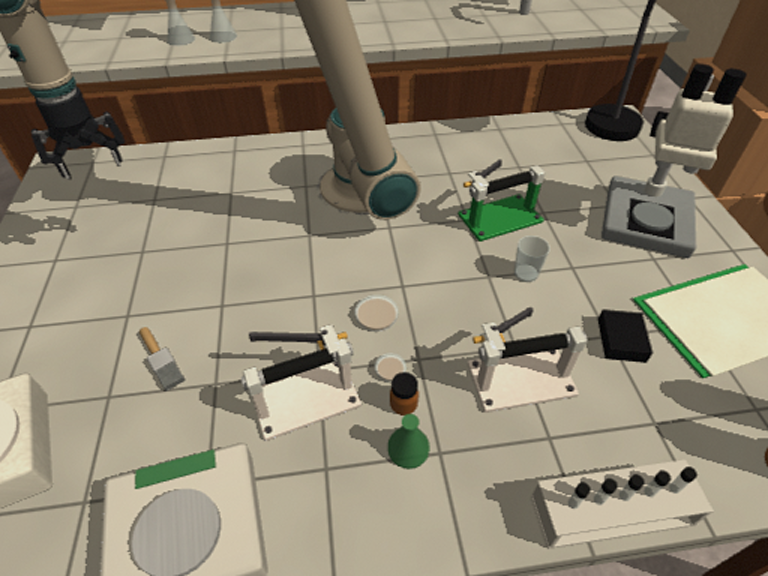

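```bash
python3 - <<'E'
import numpy as np,cv2
t=np.load("top.npy")[100:200,140:360,::-1]
s=np.load("scene.npy")[180:300,140:400,::-1]
a=cv2.resize(t,(792,360),interpolation=cv2.INTER_CUBIC)
cv2.imwrite("pics/topcrop.png",a)
cv2.imwrite("pics/scenecrop.png",cv2.resize(s,(780,360),interpolation=cv2.INTER_CUBIC))
E
```

```text
(no output)
```

View pics/topcrop.png

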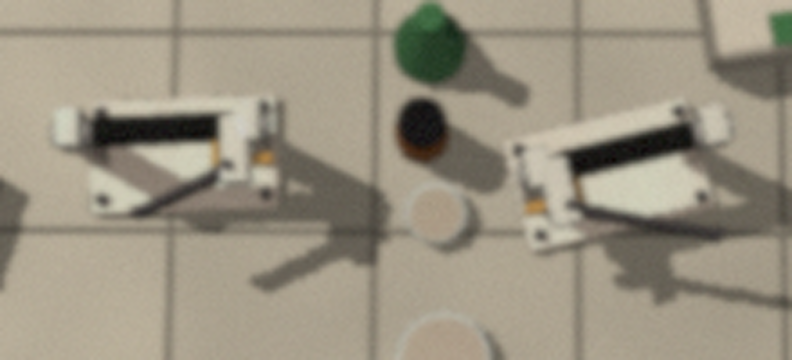

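View pics/scenecrop.png

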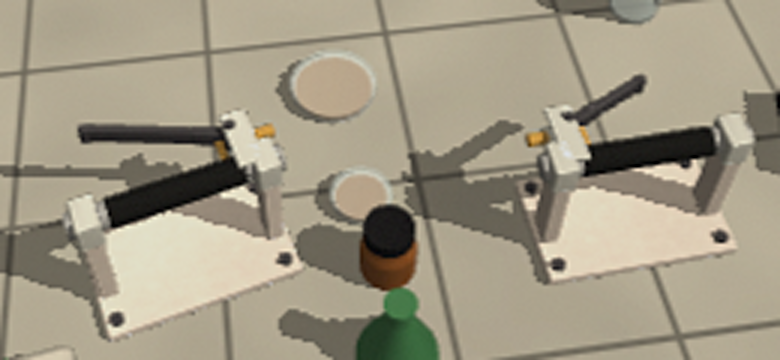

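The long white unit sits at top (313,145), with its lever pointing right. The short white unit is at top (186,141), with its lever pointing left. The green one at top (155,282) is the look-alike and is excluded. Next I fit the handle poses to the foot screws and lever tips in both views.

```bash
cat > fit.py <<'E'
from h import *
from scipy.optimize import least_squares
F={n:ctrl.grab_frame(n) for n in ("top","scene")}
t=lambda u,v:("top",140+u/3.6,100+v/3.6)
s=lambda u,v:("scene",140+u/3,180+v/3)
# screw signs in handle frame (x,y); +x = away from robot (top view up), +y = image left in top
L=[(t(518,150),1,1),(t(540,235),-1,1),(t(702,197),-1,-1),(t(678,110),1,-1),(s(285,258),1,1),(s(117,319),1,-1)]
S=[(t(101,112),1,1),(t(103,200),-1,1),(t(265,193),-1,-1),(t(265,107),1,-1),(s(558,258),1,-1),(s(720,236),1,1),(s(683,162),-1,1),(s(531,187),-1,-1)]
c,sn=np.cos(.42),np.sin(.42)
tipL=np.array([-37-135*sn,60-135*c,110])/1e3; tipS=np.array([-37-95*sn,-60+95*c,110])/1e3
tips=[(0,tipL,t(719,236)),(0,tipL,s(82,131)),(1,tipS,t(136,213)),(1,tipS,s(642,82))]
def W(p,q):
    a=p[2];return np.array([p[0]+np.cos(a)*q[0]-np.sin(a)*q[1],p[1]+np.sin(a)*q[0]+np.cos(a)*q[1],q[2]])
def res(P):
    r=[]
    for k,O in ((0,L),(1,S)):
        for (n,u,v),a,b in O: r+=list(w2px(F[n],W(P[3*k:3*k+3],[a*P[6],b*P[7],.014]))-[u,v])
    for k,q,(n,u,v) in tips: r+=list(w2px(F[n],W(P[3*k:3*k+3],q))-[u,v])
    return np.array(r)
o=least_squares(res,[.55,-.2,.2,.55,.2,0,.04,.075],loss="soft_l1")
print(np.round(o.x,4)); print(np.round(res(o.x).reshape(-1,2),1).tolist())
for nm,p,y,l,sg in (("long",o.x[:3],60,110,-1),("short",o.x[3:6],-60,70,1)):
    R=np.array([[np.cos(p[2]),-np.sin(p[2])],[np.sin(p[2]),np.cos(p[2])]])
    for th in (0,.42):
        a=.42-th; d=np.array([-np.sin(a),sg*np.cos(a)]); nrm=np.array([-np.cos(a),-sg*np.sin(a)])
        q=np.array([-.037,y/1e3])+d*l/1e3+nrm*.0045
        print(nm,th,"pad",W(p,[*q,.11]).round(4),"outnormal",(R@nrm).round(3),"tip",W(p,[*(np.array([-.037,y/1e3])+d*(l+25)/1e3),.11]).round(4))
for q in ("dish_a","dish_b","jar","beaker"):
    for d in ctrl.look_for(F["top"],q)[:1]: print(q,px2w(F["top"],*d["bbox"][:2],.02).round(3))
E
python3 fit.py
```

```text
[ 0.6186 -0.1709  0.2382  0.6363  0.2324  0.0375  0.0422  0.0775]
[[-0.1, -0.7], [-0.4, -0.5], [-0.8, -0.3], [-0.3, 0.0], [-0.1, -0.3], [-0.0, -1.0], [0.0, -0.7], [-0.4, -0.8], [-0.0, -0.3], [-0.5, -0.7], [-0.5, 1.3], [-0.4, -0.4], [0.1, -0.5], [-0.6, -0.7], [0.6, -0.2], [-1.0, -0.4], [-1.3, 0.1], [-0.4, -1.2]]
long 0 pad [ 0.5442 -0.2287  0.11  ] outnormal [-0.984  0.181] tip [ 0.5441 -0.2541  0.11  ]
long 0.42 pad [ 0.5901 -0.2293  0.11  ] outnormal [-0.972 -0.236] tip [ 0.6003 -0.2525  0.11  ]
short 0 pad [0.5667 0.2318 0.11  ] outnormal [-0.897 -0.442] tip [0.5597 0.2562 0.11  ]
short 0.42 pad [0.5945 0.2408 0.11  ] outnormal [-0.999 -0.038] tip [0.5981 0.266  0.11  ]
dish_a [ 0.611 -0.182  0.02 ]
dish_b [ 0.611 -0.182  0.02 ]
jar [ 0.61  -0.187  0.02 ]
beaker [0.371 0.335 0.02 ]
```

```bash
python3 -m pendant '[{"wz":-0.15,"grip":1},{"wz":-0.15,"grip":1},{"wz":-0.15,"grip":1},{"wz":-0.15,"grip":1},{"wz":-0.15,"grip":1}]' 20; python3 -m pendant '[{"wz":-0.15,"grip":1},{"wz":-0.15,"grip":1},{"wz":-0.15,"grip":1},{"wz":-0.025,"grip":1},{"grip":1}]'
```

```text
validation failed for argument at $[0]...
validation failed for argument at $[0]...
```

```bash
python3 -m pendant '[{"x":0,"y":0,"z":0,"wx":0,"wy":0,"wz":-0.15,"grip":1},{"x":0,"y":0,"z":0,"wx":0,"wy":0,"wz":-0.15,"grip":1},{"x":0,"y":0,"z":0,"wx":0,"wy":0,"wz":-0.15,"grip":1},{"x":0,"y":0,"z":0,"wx":0,"wy":0,"wz":-0.15,"grip":1},{"x":0,"y":0,"z":0,"wx":0,"wy":0,"wz":-0.15,"grip":1}]' 20
```

```text
t: 1.5
tcp_pos: [0.1949, -0.541, 0.2166]
tcp_rot: [[0.452, 0.892, -0.0], [0.892, -0.452, -0.0], [-0.0, 0.0, -1.0]]
wrist_force: [-0.3, 0.0, 0.1]
finger_gap: 0.146
grip_force: 0.0
```

```bash
python3 -m pendant '[{"x":0,"y":0,"z":0,"wx":0,"wy":0,"wz":-0.15,"grip":1},{"x":0,"y":0,"z":0,"wx":0,"wy":0,"wz":-0.15,"grip":1},{"x":0,"y":0,"z":0,"wx":0,"wy":0,"wz":-0.15,"grip":1},{"x":0,"y":0,"z":0,"wx":0,"wy":0,"wz":-0.025,"grip":1},{"x":2,"y":2,"z":0,"wx":0,"wy":0,"wz":0,"grip":1}]'
python3 -m pendant '[{"x":2.5,"y":2.3,"z":0,"wx":0,"wy":0,"wz":0,"grip":1},{"x":2.5,"y":2.3,"z":0,"wx":0,"wy":0,"wz":0,"grip":1},{"x":2.5,"y":2.3,"z":0,"wx":0,"wy":0,"wz":0,"grip":1},{"x":2.5,"y":2.3,"z":0,"wx":0,"wy":0,"wz":0,"grip":1},{"x":2.5,"y":2.3,"z":0,"wx":0,"wy":0,"wz":0,"grip":1}]'
```

```text
t: 2.0
tcp_pos: [0.2134, -0.5231, 0.2164]
tcp_rot: [[0.005, 1.0, -0.001], [1.0, -0.005, -0.002], [-0.002, -0.001, -1.0]]
wrist_force: [0.8, 0.1, 0.4]
finger_gap: -0.001
grip_force: 0.0
t: 2.5
tcp_pos: [0.3307, -0.395, 0.2167]
tcp_rot: [[0.003, 1.0, 0.0], [1.0, -0.003, -0.0], [-0.0, 0.0, -1.0]]
wrist_force: [0.0, -0.3, 0.4]
finger_gap: -0.004
grip_force: 0.0
```

```bash
python3 -m pendant '[{"x":2.5,"y":2.3,"z":0,"wx":0,"wy":0,"wz":0,"grip":1},{"x":2.5,"y":2.3,"z":0,"wx":0,"wy":0,"wz":0,"grip":1},{"x":2.5,"y":2.3,"z":0,"wx":0,"wy":0,"wz":0,"grip":1},{"x":2.5,"y":2.3,"z":0,"wx":0,"wy":0,"wz":0,"grip":1},{"x":2.5,"y":2.3,"z":0,"wx":0,"wy":0,"wz":0,"grip":1}]'
python3 -m pendant '[{"x":2.5,"y":2.3,"z":0,"wx":0,"wy":0,"wz":0,"grip":1},{"x":1.7,"y":1.2,"z":0,"wx":0,"wy":0,"wz":0,"grip":1},{"x":0,"y":0,"z":0,"wx":0,"wy":0,"wz":0,"grip":1}]'
```

```text
t: 3.0
tcp_pos: [0.4457, -0.2699, 0.2168]
tcp_rot: [[0.003, 1.0, 0.0], [1.0, -0.003, -0.0], [-0.0, 0.0, -1.0]]
wrist_force: [-1.0, 0.8, 0.1]
finger_gap: -0.001
grip_force: 0.0
t: 3.3
tcp_pos: [0.4813, -0.2268, 0.2166]
tcp_rot: [[-0.001, 1.0, 0.001], [1.0, 0.001, 0.001], [0.001, 0.001, -1.0]]
wrist_force: [-0.3, -0.3, -0.3]
finger_gap: 0.001
grip_force: 0.0
```

```bash
python3 -m pendant '[{"x":0,"y":0,"z":2.5,"wx":0,"wy":0,"wz":0,"grip":1},{"x":0,"y":0,"z":2.5,"wx":0,"wy":0,"wz":0,"grip":1},{"x":0,"y":0,"z":2.5,"wx":0,"wy":0,"wz":0,"grip":1},{"x":0,"y":0,"z":2,"wx":0,"wy":0,"wz":0,"grip":1},{"x":0,"y":0,"z":1,"wx":0,"wy":0,"wz":0,"grip":1}]'
python3 -m pendant '[{"x":0,"y":1,"z":0,"wx":0,"wy":0,"wz":0,"grip":1},{"x":0,"y":1,"z":0,"wx":0,"wy":0,"wz":0,"grip":1},{"x":0,"y":0,"z":0,"wx":0,"wy":0,"wz":0,"grip":1}]'
python3 - <<'E'
from h import *
f=ctrl.grab_frame("scene")["pixels"][160:300,120:300,::-1]
cv2.imwrite("pics/s1.png",cv2.resize(f,(720,560),interpolation=cv2.INTER_CUBIC))
E
```

```text
t: 3.8
tcp_pos: [0.4783, -0.2292, 0.1099]
tcp_rot: [[0.002, 1.0, -0.003], [1.0, -0.002, 0.001], [0.001, -0.003, -1.0]]
wrist_force: [0.3, -0.2, 0.4]
finger_gap: 0.0
grip_force: 0.0
t: 4.1
tcp_pos: [0.5028, -0.2302, 0.1129]
tcp_rot: [[-0.0, 1.0, 0.004], [1.0, 0.0, -0.002], [-0.002, 0.004, -1.0]]
wrist_force: [0.0, 0.5, 0.1]
finger_gap: -0.001
grip_force: 0.0
```

View pics/s1.png

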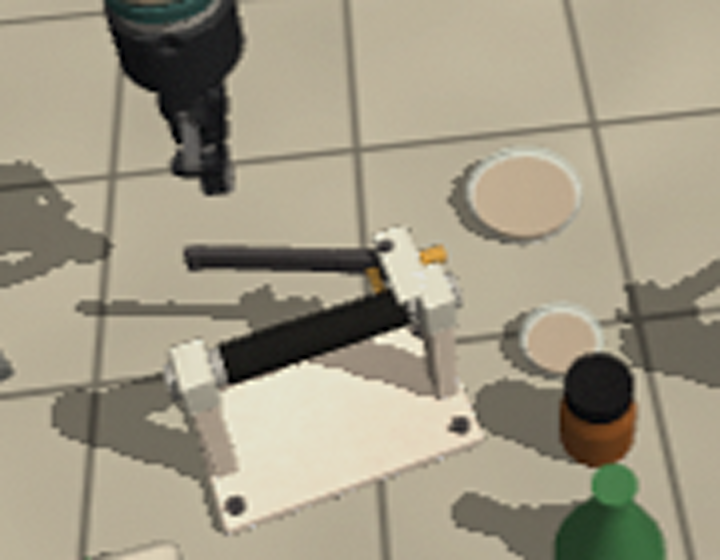

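The fingers stand in front of the lever at about (215,180), just inside its free end at (190,258). Everything is undisturbed, so I push slowly.

```bash
python3 -m pendant '[{"x":0,"y":0.5,"z":0,"wx":0,"wy":0,"wz":0,"grip":1},{"x":0,"y":0.5,"z":0,"wx":0,"wy":0,"wz":0,"grip":1},{"x":0,"y":0.5,"z":0,"wx":0,"wy":0,"wz":0,"grip":1},{"x":0,"y":0.5,"z":0,"wx":0,"wy":0,"wz":0,"grip":1},{"x":0,"y":0.5,"z":0,"wx":0,"wy":0,"wz":0,"grip":1}]'
python3 -m pendant '[{"x":0,"y":0.4,"z":0,"wx":0,"wy":0,"wz":0,"grip":1},{"x":0,"y":0.4,"z":0,"wx":0,"wy":0,"wz":0,"grip":1},{"x":0,"y":0.4,"z":0,"wx":0,"wy":0,"wz":0,"grip":1},{"x":0,"y":0.4,"z":0,"wx":0,"wy":0,"wz":0,"grip":1},{"x":0,"y":0.4,"z":0,"wx":0,"wy":0,"wz":0,"grip":1}]'
```

```text
t: 4.65
tcp_pos: [0.5254, -0.229, 0.1116]
tcp_rot: [[-0.0, 1.0, 0.0], [1.0, 0.0, -0.0], [-0.0, 0.0, -1.0]]
wrist_force: [0.6, 0.4, -0.4]
finger_gap: -0.003
grip_force: 0.0
t: 5.15
tcp_pos: [0.5452, -0.229, 0.1116]
tcp_rot: [[0.0, 1.0, -0.0], [1.0, -0.0, -0.0], [-0.0, -0.0, -1.0]]
wrist_force: [0.7, -0.9, 0.3]
finger_gap: 0.002
grip_force: 0.0
```

```bash
python3 -m pendant '[{"x":0,"y":0.4,"z":0,"wx":0,"wy":0,"wz":0,"grip":1},{"x":0,"y":0.4,"z":0,"wx":0,"wy":0,"wz":0,"grip":1}]'
```

```text
t: 5.35
tcp_pos: [0.5532, -0.229, 0.1116]
tcp_rot: [[0.0, 1.0, 0.0], [1.0, -0.0, -0.0], [-0.0, 0.0, -1.0]]
wrist_force: [-0.1, 0.2, -0.3]
finger_gap: -0.001
grip_force: 0.0
```

```bash
python3 - <<'E'
from h import *
F=ctrl.grab_frame("scene"); G=ctrl.grab_frame("top")
f=F["pixels"][170:270,130:280,::-1]; g=G["pixels"][110:210,250:400,::-1]
cv2.imwrite("pics/s2.png",np.vstack([cv2.resize(f,None,fx=3,fy=3,interpolation=cv2.INTER_CUBIC),cv2.resize(g,None,fx=3,fy=3,interpolation=cv2.INTER_CUBIC)])[:600])
p=[.5532,-.229,.1116]; print((w2px(F,p)-[130,170])*3,(w2px(G,p)-[250,110])*3+[0,300])
E
```

```text
[137.28429484 163.55260688] [246.88978601 456.81941865]
```

View pics/s2.png

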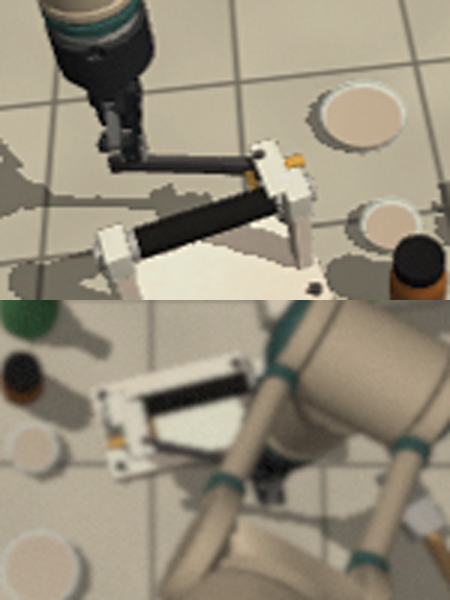

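```bash
python3 - <<'E'
from h import *
F=ctrl.grab_frame("scene")
for z in (.113,.096): print("s1 crop tip z",z,(w2px(F,[.5028,-.2302,z])-[120,160])*4)
for z in (.113,.096): print("s2 crop tip z",z,(w2px(F,[.5532,-.229,z])-[130,170])*3)
for x in (.544,.553,.56,.57): print(x,(w2px(F,[x,-.229,.119])-[130,170])*3,(w2px(F,[x,-.254,.119])-[130,170])*3)
old=np.load("scene.npy");new=F["pixels"]
a=np.vstack([cv2.resize(o[195:255,140:260,::-1],None,fx=6,fy=5,interpolation=cv2.INTER_CUBIC) for o in(old,new)])
cv2.imwrite("pics/s3.png",a[:600])
print(ctrl.get_obs()["wrist_force"])
E
```

```text
s1 crop tip z 0.113 [221.48567467 198.27332736]
s1 crop tip z 0.096 [225.71524906 213.76200541]
s2 crop tip z 0.113 [137.01156441 162.59870669]
s2 crop tip z 0.096 [140.28304075 174.04100119]
0.544 [135.9250904  150.20196953] [107.2172795 153.4897691]
0.553 [135.83781026 158.30531247] [106.94583039 161.63371246]
0.56 [135.76915037 164.67989659] [106.73228612 168.04041061]
0.57 [135.66986598 173.89774929] [106.42348516 177.30497416]
[-0.19117967  0.12891816 -0.19231101]
```

View pics/s3.png

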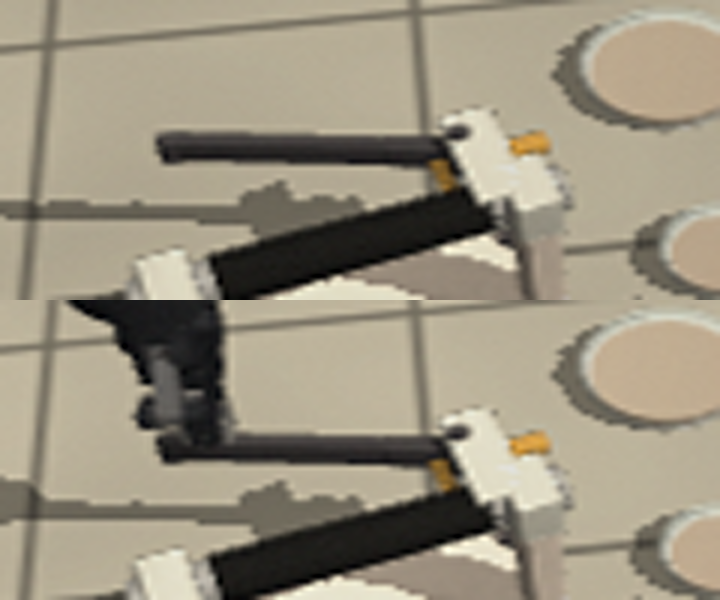

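```bash
python3 -m pendant '[{"x":0,"y":0.3,"z":0,"wx":0,"wy":0,"wz":0,"grip":1},{"x":0,"y":0.3,"z":0,"wx":0,"wy":0,"wz":0,"grip":1}]'; python3 -m pendant '[{"x":0,"y":0.3,"z":0,"wx":0,"wy":0,"wz":0,"grip":1},{"x":0,"y":0.3,"z":0,"wx":0,"wy":0,"wz":0,"grip":1}]'
python3 - <<'E'
from h import *
F=ctrl.grab_frame("scene");G=ctrl.grab_frame("top");np.save("n1.npy",F["pixels"])
p=ctrl.get_obs();print(p["tcp_pos"],p["wrist_force"],p["torque"],p["joints"])
old=np.load("scene.npy")
a=np.hstack([cv2.resize(o[185:245,155:215,::-1],None,fx=6,fy=6,interpolation=cv2.INTER_CUBIC) for o in(old,F["pixels"])])
cv2.imwrite("pics/s4.png",a)
E
```

```text
t: 5.7
tcp_pos: [0.559, -0.229, 0.1117]
tcp_rot: [[0.0, 1.0, 0.0], [1.0, -0.0, -0.0], [-0.0, 0.0, -1.0]]
wrist_force: [-0.3, -0.6, -0.1]
finger_gap: -0.001
grip_force: 0.0
t: 5.9
tcp_pos: [0.5652, -0.229, 0.1116]
tcp_rot: [[0.0, 1.0, 0.0], [1.0, -0.0, -0.0], [-0.0, 0.0, -1.0]]
wrist_force: [0.2, 0.5, -0.5]
finger_gap: 0.003
grip_force: 0.0
[ 0.56541784 -0.22908708  0.1116176 ] [ 0.10891239  0.85934321 -0.99578034] [ 0.00799245 -0.03877357 -0.03154145] [-4.98966081e-01  4.00353221e-01  1.58774837e+00  1.81818828e-05
  1.15296758e+00 -4.99132390e-01]
```

View pics/s4.png

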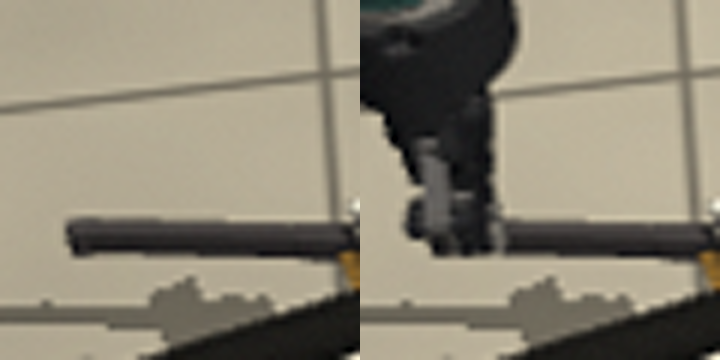

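The finger covers the lever at (430–505, 215–253) and the lever hasn't moved, so the fingertip is passing above the blade, higher than the nominal figures give. I'll back out, go 3 cm lower and push again. The gripper body still clears the 126 mm top.

```bash
python3 -m pendant '[{"x":0,"y":-1.5,"z":0,"wx":0,"wy":0,"wz":0,"grip":1},{"x":0,"y":-2,"z":0,"wx":0,"wy":0,"wz":0,"grip":1},{"x":0,"y":-2,"z":0,"wx":0,"wy":0,"wz":0,"grip":1},{"x":0,"y":-1.5,"z":0,"wx":0,"wy":0,"wz":0,"grip":1},{"x":0,"y":0,"z":0,"wx":0,"wy":0,"wz":0,"grip":1}]'
python3 -m pendant '[{"x":0,"y":0,"z":1,"wx":0,"wy":0,"wz":0,"grip":1},{"x":0,"y":0,"z":1,"wx":0,"wy":0,"wz":0,"grip":1},{"x":0,"y":0,"z":1,"wx":0,"wy":0,"wz":0,"grip":1},{"x":0,"y":0,"z":0,"wx":0,"wy":0,"wz":0,"grip":1}]'
python3 - <<'E'
from h import *
F=ctrl.grab_frame("scene");f=F["pixels"]
p=ctrl.get_obs()["tcp_pos"];print(p,w2px(F,p),w2px(F,p-[0,0,.017]))
d=np.abs(f.astype(int)-np.load("scene.npy")).max(2)>40
d=d.astype(np.uint8); r=d[150:240,150:200]
for row in range(190,232): print(row,"".join(".#"[v] for v in d[row,150:205]))
E
```

```text
t: 6.5
tcp_pos: [0.4929, -0.2286, 0.1117]
tcp_rot: [[0.001, 1.0, -0.001], [1.0, -0.001, 0.001], [0.001, -0.001, -1.0]]
wrist_force: [-0.1, -0.3, -0.6]
finger_gap: 0.002
grip_force: 0.0
t: 6.9
tcp_pos: [0.494, -0.2282, 0.0793]
tcp_rot: [[-0.0, 1.0, -0.004], [1.0, 0.0, 0.002], [0.002, -0.004, -1.0]]
wrist_force: [-0.8, 1.0, -0.4]
finger_gap: 0.002
grip_force: 0.0
[ 0.49450817 -0.22848848  0.08008738] [178.02085371 214.60303777] [179.01403403 218.29801583]
190 ............##################.........................
191 .............#################.........................
192 .............#################.........................
193 .............#################.........................
194 .............#################.........................
195 ..............################.........................
196 ..............################.........................
197 ...............###############.........................
198 ................##############.........................
199 ................##############.........................
200 ................##############........
[... 1177 characters left out ...]
........................................
221 ########...............................................
222 ########...............................................
223 #########..............................................
224 #########..............................................
225 #######................................................
226 .......................................................
227 .......................................................
228 .......................................................
229 .......................................................
230 .......................................................
231 .......................................................
```

```bash
python3 -m pendant '[{"x":0,"y":0.7,"z":0,"wx":0,"wy":0,"wz":0,"grip":1},{"x":0,"y":0.7,"z":0,"wx":0,"wy":0,"wz":0,"grip":1},{"x":0,"y":0.6,"z":0,"wx":0,"wy":0,"wz":0,"grip":1},{"x":0,"y":0.5,"z":0,"wx":0,"wy":0,"wz":0,"grip":1},{"x":0,"y":0.5,"z":0,"wx":0,"wy":0,"wz":0,"grip":1}]'
python3 -m pendant '[{"x":0,"y":0.4,"z":0,"wx":0,"wy":0,"wz":0,"grip":1},{"x":0,"y":0.3,"z":0,"wx":0,"wy":0,"wz":0,"grip":1},{"x":0,"y":0.3,"z":0,"wx":0,"wy":0,"wz":0,"grip":1}]'
python3 -m pendant '[{"x":0,"y":0.3,"z":0,"wx":0,"wy":0,"wz":0,"grip":1},{"x":0,"y":0.3,"z":0,"wx":0,"wy":0,"wz":0,"grip":1},{"x":0,"y":0.3,"z":0,"wx":0,"wy":0,"wz":0,"grip":1}]'
```

```text
t: 7.45
tcp_pos: [0.5256, -0.229, 0.0818]
tcp_rot: [[-0.0, 1.0, 0.0], [1.0, 0.0, -0.0], [-0.0, 0.0, -1.0]]
wrist_force: [-0.8, -0.4, 0.3]
finger_gap: 0.001
grip_force: 0.0
t: 7.75
tcp_pos: [0.5337, -0.2292, 0.0814]
tcp_rot: [[-0.0, 1.0, -0.003], [1.0, 0.0, -0.0], [-0.0, -0.003, -1.0]]
wrist_force: [-3.7, -2.4, 1.0]
finger_gap: 0.0
grip_force: 1.7
t: 8.05
tcp_pos: [0.5434, -0.2293, 0.0814]
tcp_rot: [[0.0, 1.0, -0.001], [1.0, -0.0, -0.0], [-0.0, -0.001, -1.0]]
wrist_force: [-4.5, -2.3, -0.9]
finger_gap: 0.0
grip_force: 2.0
```

```bash
python3 -m pendant '[{"x":0,"y":0.3,"z":0,"wx":0,"wy":0,"wz":0,"grip":1},{"x":0,"y":0.3,"z":0,"wx":0,"wy":0,"wz":0,"grip":1},{"x":0,"y":0.3,"z":0,"wx":0,"wy":0,"wz":0,"grip":1},{"x":0,"y":0.3,"z":0,"wx":0,"wy":0,"wz":0,"grip":1},{"x":0,"y":0.3,"z":0,"wx":0,"wy":0,"wz":0,"grip":1}]'
python3 -m pendant '[{"x":0,"y":0.3,"z":0,"wx":0,"wy":0,"wz":0,"grip":1},{"x":0,"y":0.3,"z":0,"wx":0,"wy":0,"wz":0,"grip":1}]'
```

```text
t: 8.55
tcp_pos: [0.5582, -0.2294, 0.0814]
tcp_rot: [[-0.0, 1.0, -0.002], [1.0, 0.0, -0.001], [-0.001, -0.002, -1.0]]
wrist_force: [-5.8, -3.8, 0.5]
finger_gap: -0.001
grip_force: 2.8
t: 8.75
tcp_pos: [0.564, -0.2291, 0.0813]
tcp_rot: [[-0.0, 1.0, -0.002], [1.0, 0.0, -0.0], [-0.0, -0.002, -1.0]]
wrist_force: [-6.0, -1.3, 0.3]
finger_gap: -0.003
grip_force: 3.0
```

```bash
python3 -m pendant '[{"x":0,"y":0.2,"z":0,"wx":0,"wy":0,"wz":0,"grip":1},{"x":0,"y":0.2,"z":0,"wx":0,"wy":0,"wz":0,"grip":1}]'
```

```text
t: 8.95
tcp_pos: [0.5677, -0.2287, 0.0812]
tcp_rot: [[-0.0, 1.0, -0.003], [1.0, 0.0, 0.001], [0.001, -0.003, -1.0]]
wrist_force: [-4.9, -1.3, 0.7]
finger_gap: -0.002
grip_force: 3.0
```

```bash
python3 -m pendant '[{"x":0,"y":0.2,"z":0,"wx":0,"wy":0,"wz":0,"grip":1},{"x":0,"y":0.2,"z":0,"wx":0,"wy":0,"wz":0,"grip":1}]'
```

```text
t: 9.15
tcp_pos: [0.5714, -0.2282, 0.0811]
tcp_rot: [[-0.0, 1.0, -0.004], [1.0, 0.0, 0.002], [0.002, -0.004, -1.0]]
wrist_force: [-6.2, -0.9, 0.9]
finger_gap: -0.0
grip_force: 3.2
```

```bash
python3 -m pendant '[{"x":0,"y":0.15,"z":0,"wx":0,"wy":0,"wz":0,"grip":1},{"x":0,"y":0.1,"z":0,"wx":0,"wy":0,"wz":0,"grip":1}]'
```

```text
t: 9.35
tcp_pos: [0.5737, -0.2278, 0.0811]
tcp_rot: [[-0.0, 1.0, -0.004], [1.0, 0.0, 0.002], [0.002, -0.004, -1.0]]
wrist_force: [-5.6, -0.8, 0.1]
finger_gap: 0.001
grip_force: 3.2
```

```bash
python3 -m pendant '[{"x":0,"y":0.15,"z":0,"wx":0,"wy":0,"wz":0,"grip":1},{"x":0,"y":0.1,"z":0,"wx":0,"wy":0,"wz":0,"grip":1}]'
```

```text
t: 9.55
tcp_pos: [0.5758, -0.2274, 0.081]
tcp_rot: [[-0.0, 1.0, -0.005], [1.0, 0.0, 0.003], [0.003, -0.005, -1.0]]
wrist_force: [-6.7, 1.1, 1.8]
finger_gap: 0.001
grip_force: 3.3
```

```bash
python3 -m pendant '[{"x":0,"y":0.15,"z":0,"wx":0,"wy":0,"wz":0,"grip":1},{"x":0,"y":0,"z":0,"wx":0,"wy":0,"wz":0,"grip":1}]'
```

```text
t: 9.75
tcp_pos: [0.5769, -0.2272, 0.0809]
tcp_rot: [[-0.0, 1.0, -0.006], [1.0, 0.0, 0.003], [0.003, -0.006, -1.0]]
wrist_force: [-6.7, 1.3, 2.1]
finger_gap: 0.001
grip_force: 3.5
```

```bash
python3 -m pendant '[{"x":0,"y":0.15,"z":0,"wx":0,"wy":0,"wz":0,"grip":1},{"x":0,"y":0.1,"z":0,"wx":0,"wy":0,"wz":0,"grip":1}]'
```

```text
t: 9.95
tcp_pos: [0.5779, -0.2269, 0.0807]
tcp_rot: [[-0.001, 1.0, -0.009], [1.0, 0.001, 0.004], [0.004, -0.009, -1.0]]
wrist_force: [-10.6, 0.0, 2.2]
finger_gap: 0.0
grip_force: 5.2
```

```bash
python3 -m pendant '[{"x":0,"y":0.1,"z":0,"wx":0,"wy":0,"wz":0,"grip":1},{"x":0,"y":0,"z":0,"wx":0,"wy":0,"wz":0,"grip":1}]'
```

```text
t: 10.15
tcp_pos: [0.5781, -0.2269, 0.0806]
tcp_rot: [[-0.001, 1.0, -0.01], [1.0, 0.001, 0.004], [0.004, -0.01, -1.0]]
wrist_force: [-10.9, 1.2, 3.7]
finger_gap: 0.0
grip_force: 5.5
```

```bash
python3 -m pendant '[{"x":0,"y":0.1,"z":0,"wx":0,"wy":0,"wz":0,"grip":1},{"x":0,"y":0,"z":0,"wx":0,"wy":0,"wz":0,"grip":1},{"x":0,"y":0,"z":0,"wx":0,"wy":0,"wz":0,"grip":1},{"x":0,"y":0,"z":0,"wx":0,"wy":0,"wz":0,"grip":1},{"x":0,"y":0,"z":0,"wx":0,"wy":0,"wz":0,"grip":1}]'
python3 -m pendant '[{"x":0,"y":0,"z":0,"wx":0,"wy":0,"wz":0,"grip":1},{"x":0,"y":0,"z":0,"wx":0,"wy":0,"wz":0,"grip":1},{"x":0,"y":0,"z":0,"wx":0,"wy":0,"wz":0,"grip":1},{"x":0,"y":0,"z":0,"wx":0,"wy":0,"wz":0,"grip":1}]'
```

```text
t: 10.65
tcp_pos: [0.5784, -0.2268, 0.0805]
tcp_rot: [[-0.001, 1.0, -0.012], [1.0, 0.001, 0.004], [0.004, -0.012, -1.0]]
wrist_force: [-13.0, 0.8, 3.4]
finger_gap: -0.003
grip_force: 6.0
t: 11.05
tcp_pos: [0.5784, -0.2268, 0.0805]
tcp_rot: [[-0.001, 1.0, -0.012], [1.0, 0.001, 0.004], [0.004, -0.012, -1.0]]
wrist_force: [-13.1, 1.6, 3.0]
finger_gap: -0.001
grip_force: 6.0
```

```bash
python3 -c "
from h import *
np.save('pressed.npy',ctrl.grab_frame('scene')['pixels'])"
python3 -m pendant '[{"x":0,"y":-1,"z":0,"wx":0,"wy":0,"wz":0,"grip":1},{"x":0,"y":-1.5,"z":0,"wx":0,"wy":0,"wz":0,"grip":1},{"x":0,"y":-2,"z":0,"wx":0,"wy":0,"wz":0,"grip":1},{"x":0,"y":-2,"z":0,"wx":0,"wy":0,"wz":0,"grip":1},{"x":0,"y":-2,"z":0,"wx":0,"wy":0,"wz":0,"grip":1}]'
python3 -m pendant '[{"x":0,"y":-1,"z":0,"wx":0,"wy":0,"wz":0,"grip":1},{"x":0,"y":0,"z":0,"wx":0,"wy":0,"wz":0,"grip":1},{"x":0,"y":0,"z":-2,"wx":0,"wy":0,"wz":0,"grip":1},{"x":0,"y":0,"z":-3,"wx":0,"wy":0,"wz":0,"grip":1},{"x":0,"y":0,"z":-3,"wx":0,"wy":0,"wz":0,"grip":1}]'
python3 -m pendant '[{"x":0,"y":0,"z":-2,"wx":0,"wy":0,"wz":0,"grip":1},{"x":0,"y":0,"z":0,"wx":0,"wy":0,"wz":0,"grip":1},{"x":0,"y":0,"z":0,"wx":0,"wy":0,"wz":0,"grip":1},{"x":0,"y":0,"z":0,"wx":0,"wy":0,"wz":0,"grip":1}]'
python3 - <<'E'
from h import *
F=ctrl.grab_frame("scene");np.save("rel.npy",F["pixels"])
r=[o[195:255,140:260,::-1] for o in (np.load("pressed.npy"),F["pixels"])]
cv2.imwrite("pics/s5.png",np.vstack([cv2.resize(x,None,fx=6,fy=5,interpolation=cv2.INTER_CUBIC) for x in r]))
d=np.abs(np.load("scene.npy").astype(int)-F["pixels"])[205:290,150:225].max(2)
print("changed px near long unit",(d>40).sum())
E
```

```text
t: 11.6
tcp_pos: [0.5001, -0.2285, 0.0819]
tcp_rot: [[0.0, 1.0, 0.004], [1.0, -0.0, 0.0], [0.0, 0.004, -1.0]]
wrist_force: [-0.7, -0.3, 0.5]
finger_gap: 0.001
grip_force: 0.0
t: 12.1
tcp_pos: [0.4906, -0.2289, 0.1625]
tcp_rot: [[-0.0, 1.0, 0.002], [1.0, 0.0, 0.0], [0.0, 0.002, -1.0]]
wrist_force: [0.4, -0.1, -0.3]
finger_gap: 0.002
grip_force: 0.0
t: 12.5
tcp_pos: [0.4887, -0.2284, 0.1802]
tcp_rot: [[-0.0, 1.0, -0.002], [1.0, 0.0, 0.001], [0.001, -0.002, -1.0]]
wrist_force: [-0.0, 0.2, -0.4]
finger_gap: -0.002
grip_force: 0.0
changed px near long unit 0
```

View pics/s5.png

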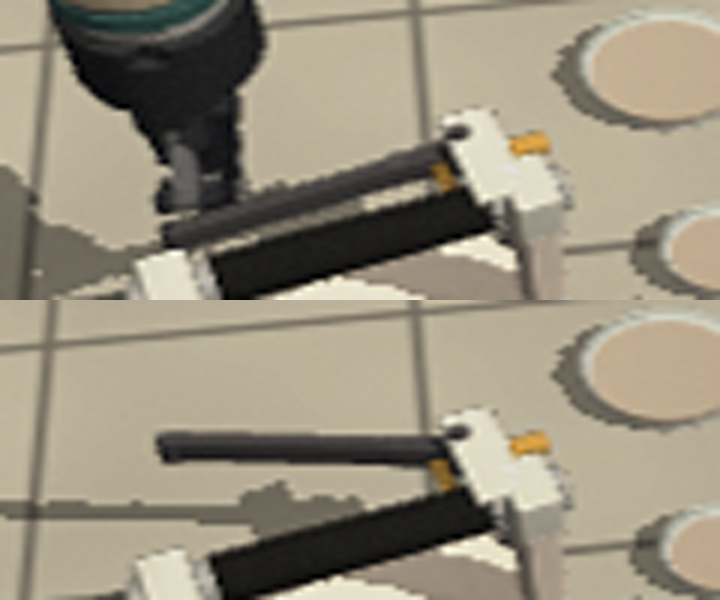

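The long lever sat parallel to its bar when pressed (top half). It is now back at rest, with its tip at (165,445) as before. On to the short lever.

```bash
python3 -m pendant '[{"x":3,"y":0,"z":0,"wx":0,"wy":0,"wz":0,"grip":1},{"x":4,"y":0,"z":0,"wx":0,"wy":0,"wz":0,"grip":1},{"x":4,"y":0,"z":0,"wx":0,"wy":0,"wz":0,"grip":1},{"x":4,"y":0,"z":0,"wx":0,"wy":0,"wz":0,"grip":1},{"x":4,"y":0,"z":0,"wx":0,"wy":0,"wz":0,"grip":1}]'
python3 -m pendant '[{"x":4,"y":0,"z":0,"wx":0,"wy":0,"wz":0,"grip":1},{"x":4,"y":0,"z":0,"wx":0,"wy":0,"wz":0,"grip":1},{"x":4,"y":0,"z":0,"wx":0,"wy":0,"wz":0,"grip":1},{"x":4,"y":0,"z":0,"wx":0,"wy":0,"wz":0,"grip":1},{"x":4,"y":0,"z":0,"wx":0,"wy":0,"wz":0,"grip":1}]'
python3 -m pendant '[{"x":4,"y":0,"z":0,"wx":0,"wy":0,"wz":0,"grip":1},{"x":3.2,"y":0,"z":0,"wx":0,"wy":0,"wz":0,"grip":1},{"x":0,"y":0,"z":0,"wx":0,"wy":0,"wz":0,"grip":1},{"x":0,"y":0,"z":0,"wx":0,"wy":0,"wz":0,"grip":1}]'
```

```text
t: 13.05
tcp_pos: [0.4882, -0.0374, 0.1804]
tcp_rot: [[0.001, 1.0, -0.002], [1.0, -0.001, 0.001], [0.001, -0.002, -1.0]]
wrist_force: [0.9, 0.1, -0.3]
finger_gap: 0.0
grip_force: 0.0
t: 13.55
tcp_pos: [0.4881, 0.1626, 0.1804]
tcp_rot: [[0.0, 1.0, -0.002], [1.0, -0.0, -0.0], [-0.0, -0.002, -1.0]]
wrist_force: [1.1, 0.1, 0.1]
finger_gap: -0.0
grip_force: 0.0
t: 13.95
tcp_pos: [0.4882, 0.2331, 0.1803]
tcp_rot: [[-0.002, 1.0, -0.002], [1.0, 0.002, -0.001], [-0.001, -0.002, -1.0]]
wrist_force: [-0.7, 0.1, -0.6]
finger_gap: -0.005
grip_force: 0.0
```

```bash
python3 -m pendant '[{"x":0,"y":0,"z":2,"wx":0,"wy":0,"wz":0,"grip":1},{"x":0,"y":0,"z":3,"wx":0,"wy":0,"wz":0,"grip":1},{"x":0,"y":0,"z":3,"wx":0,"wy":0,"wz":0,"grip":1},{"x":0,"y":0,"z":1.9,"wx":0,"wy":0,"wz":0,"grip":1},{"x":0,"y":0,"z":0,"wx":0,"wy":0,"wz":0,"grip":1}]'
python3 -m pendant '[{"x":0,"y":1,"z":0,"wx":0,"wy":0,"wz":0,"grip":1},{"x":0,"y":1,"z":0,"wx":0,"wy":0,"wz":0,"grip":1},{"x":0,"y":1,"z":0,"wx":0,"wy":0,"wz":0,"grip":1},{"x":0,"y":1,"z":0,"wx":0,"wy":0,"wz":0,"grip":1},{"x":0,"y":0.5,"z":0,"wx":0,"wy":0,"wz":0,"grip":1}]'
python3 -m pendant '[{"x":0,"y":0.4,"z":0,"wx":0,"wy":0,"wz":0,"grip":1},{"x":0,"y":0.4,"z":0,"wx":0,"wy":0,"wz":0,"grip":1},{"x":0,"y":0.3,"z":0,"wx":0,"wy":0,"wz":0,"grip":1},{"x":0,"y":0.3,"z":0,"wx":0,"wy":0,"wz":0,"grip":1}]'
```

```text
t: 14.45
tcp_pos: [0.4863, 0.2305, 0.0795]
tcp_rot: [[0.002, 1.0, -0.007], [1.0, -0.002, -0.003], [-0.003, -0.007, -1.0]]
wrist_force: [-0.3, -0.6, 0.8]
finger_gap: -0.001
grip_force: 0.0
t: 14.95
tcp_pos: [0.536, 0.2331, 0.0832]
tcp_rot: [[0.0, 1.0, 0.002], [1.0, -0.0, 0.0], [0.0, 0.002, -1.0]]
wrist_force: [0.9, 0.3, -0.1]
finger_gap: 0.001
grip_force: 0.0
t: 15.35
tcp_pos: [0.5478, 0.233, 0.0825]
tcp_rot: [[-0.0, 1.0, -0.0], [1.0, 0.0, -0.0], [-0.0, -0.0, -1.0]]
wrist_force: [1.1, 0.1, 0.2]
finger_gap: 0.001
grip_force: 0.0
```

```bash
python3 -m pendant '[{"x":0,"y":0.3,"z":0,"wx":0,"wy":0,"wz":0,"grip":1},{"x":0,"y":0.3,"z":0,"wx":0,"wy":0,"wz":0,"grip":1}]'
python3 -m pendant '[{"x":0,"y":0.3,"z":0,"wx":0,"wy":0,"wz":0,"grip":1},{"x":0,"y":0.3,"z":0,"wx":0,"wy":0,"wz":0,"grip":1}]'
```

```text
t: 15.55
tcp_pos: [0.552, 0.233, 0.0821]
tcp_rot: [[-0.0, 1.0, -0.004], [1.0, 0.0, -0.0], [-0.0, -0.004, -1.0]]
wrist_force: [-3.7, 0.3, 0.3]
finger_gap: 0.003
grip_force: 1.7
t: 15.75
tcp_pos: [0.5584, 0.2331, 0.0821]
tcp_rot: [[-0.0, 1.0, -0.003], [1.0, 0.0, -0.0], [-0.0, -0.003, -1.0]]
wrist_force: [-5.6, 1.8, -0.9]
finger_gap: -0.003
grip_force: 2.1
```

```bash
python3 -m pendant '[{"x":0,"y":0.3,"z":0,"wx":0,"wy":0,"wz":0,"grip":1},{"x":0,"y":0.3,"z":0,"wx":0,"wy":0,"wz":0,"grip":1}]'
```

```text
t: 15.95
tcp_pos: [0.5645, 0.2333, 0.082]
tcp_rot: [[0.0, 1.0, -0.003], [1.0, -0.0, 0.0], [0.0, -0.003, -1.0]]
wrist_force: [-5.4, 1.9, 0.0]
finger_gap: -0.001
grip_force: 2.4
```

```bash
python3 -m pendant '[{"x":0,"y":0.3,"z":0,"wx":0,"wy":0,"wz":0,"grip":1},{"x":0,"y":0.3,"z":0,"wx":0,"wy":0,"wz":0,"grip":1}]'
python3 -m pendant '[{"x":0,"y":0.2,"z":0,"wx":0,"wy":0,"wz":0,"grip":1},{"x":0,"y":0.2,"z":0,"wx":0,"wy":0,"wz":0,"grip":1}]'
```

```text
t: 16.15
tcp_pos: [0.5701, 0.2337, 0.082]
tcp_rot: [[0.0, 1.0, -0.004], [1.0, -0.0, 0.001], [0.001, -0.004, -1.0]]
wrist_force: [-5.7, 3.3, -0.4]
finger_gap: -0.002
grip_force: 2.8
t: 16.35
tcp_pos: [0.574, 0.2339, 0.0819]
tcp_rot: [[0.0, 1.0, -0.004], [1.0, -0.0, 0.001], [0.001, -0.004, -1.0]]
wrist_force: [-7.2, 3.6, -0.3]
finger_gap: 0.001
grip_force: 2.9
```

```bash
python3 -m pendant '[{"x":0,"y":0.15,"z":0,"wx":0,"wy":0,"wz":0,"grip":1},{"x":0,"y":0.15,"z":0,"wx":0,"wy":0,"wz":0,"grip":1}]'
```

```text
t: 16.55
tcp_pos: [0.5768, 0.2342, 0.0819]
tcp_rot: [[0.0, 1.0, -0.004], [1.0, -0.0, 0.002], [0.002, -0.004, -1.0]]
wrist_force: [-6.7, 3.5, -0.9]
finger_gap: 0.0
grip_force: 3.0
```

```bash
python3 -m pendant '[{"x":0,"y":0.15,"z":0,"wx":0,"wy":0,"wz":0,"grip":1},{"x":0,"y":0.1,"z":0,"wx":0,"wy":0,"wz":0,"grip":1}]'
```

```text
t: 16.75
tcp_pos: [0.5793, 0.2345, 0.0819]
tcp_rot: [[0.0, 1.0, -0.005], [1.0, -0.0, 0.002], [0.002, -0.005, -1.0]]
wrist_force: [-7.0, 4.1, 0.6]
finger_gap: -0.001
grip_force: 3.1
```

```bash
python3 -m pendant '[{"x":0,"y":0.15,"z":0,"wx":0,"wy":0,"wz":0,"grip":1},{"x":0,"y":0.1,"z":0,"wx":0,"wy":0,"wz":0,"grip":1}]'
```

```text
t: 16.95
tcp_pos: [0.5817, 0.2347, 0.0819]
tcp_rot: [[0.0, 1.0, -0.005], [1.0, -0.0, 0.002], [0.002, -0.005, -1.0]]
wrist_force: [-6.6, 5.2, 0.5]
finger_gap: -0.0
grip_force: 3.3
```

```bash
python3 -m pendant '[{"x":0,"y":0.1,"z":0,"wx":0,"wy":0,"wz":0,"grip":1},{"x":0,"y":0.1,"z":0,"wx":0,"wy":0,"wz":0,"grip":1}]'
```

```text
t: 17.15
tcp_pos: [0.5828, 0.2349, 0.0819]
tcp_rot: [[0.0, 1.0, -0.006], [1.0, -0.0, 0.003], [0.003, -0.006, -1.0]]
wrist_force: [-9.2, 5.4, 0.6]
finger_gap: -0.0
grip_force: 4.5
```

```bash
python3 -m pendant '[{"x":0,"y":0.1,"z":0,"wx":0,"wy":0,"wz":0,"grip":1},{"x":0,"y":0.05,"z":0,"wx":0,"wy":0,"wz":0,"grip":1}]'
```

```text
t: 17.35
tcp_pos: [0.5833, 0.2349, 0.0818]
tcp_rot: [[0.0, 1.0, -0.008], [1.0, -0.0, 0.003], [0.003, -0.008, -1.0]]
wrist_force: [-11.6, 5.0, 1.4]
finger_gap: -0.004
grip_force: 5.3
```

On its stop. I'll hold for about a second and then release.

```bash
python3 -m pendant '[{"x":0,"y":0.05,"z":0,"wx":0,"wy":0,"wz":0,"grip":1},{"x":0,"y":0,"z":0,"wx":0,"wy":0,"wz":0,"grip":1},{"x":0,"y":0,"z":0,"wx":0,"wy":0,"wz":0,"grip":1},{"x":0,"y":0,"z":0,"wx":0,"wy":0,"wz":0,"grip":1},{"x":0,"y":0,"z":0,"wx":0,"wy":0,"wz":0,"grip":1}]'
python3 -m pendant '[{"x":0,"y":0,"z":0,"wx":0,"wy":0,"wz":0,"grip":1},{"x":0,"y":0,"z":0,"wx":0,"wy":0,"wz":0,"grip":1},{"x":0,"y":0,"z":0,"wx":0,"wy":0,"wz":0,"grip":1},{"x":0,"y":0,"z":0,"wx":0,"wy":0,"wz":0,"grip":1}]'
python3 -c "
from h import *
np.save('pressed2.npy',ctrl.grab_frame('scene')['pixels'])"
python3 -m pendant '[{"x":0,"y":-1,"z":0,"wx":0,"wy":0,"wz":0,"grip":1},{"x":0,"y":-1.5,"z":0,"wx":0,"wy":0,"wz":0,"grip":1},{"x":0,"y":-2,"z":0,"wx":0,"wy":0,"wz":0,"grip":1},{"x":0,"y":-2,"z":0,"wx":0,"wy":0,"wz":0,"grip":1},{"x":0,"y":-2,"z":0,"wx":0,"wy":0,"wz":0,"grip":1}]'
python3 -m pendant '[{"x":0,"y":-1,"z":0,"wx":0,"wy":0,"wz":0,"grip":1},{"x":0,"y":0,"z":0,"wx":0,"wy":0,"wz":0,"grip":1},{"x":0,"y":0,"z":-2,"wx":0,"wy":0,"wz":0,"grip":1},{"x":0,"y":0,"z":-3,"wx":0,"wy":0,"wz":0,"grip":1},{"x":0,"y":0,"z":-3,"wx":0,"wy":0,"wz":0,"grip":1}]'
python3 -m pendant '[{"x":0,"y":0,"z":-2,"wx":0,"wy":0,"wz":0,"grip":1},{"x":0,"y":0,"z":0,"wx":0,"wy":0,"wz":0,"grip":1},{"x":0,"y":0,"z":0,"wx":0,"wy":0,"wz":0,"grip":1},{"x":0,"y":0,"z":0,"wx":0,"wy":0,"wz":0,"grip":1}]'
python3 - <<'E'
from h import *
F=ctrl.grab_frame("scene")
r=[o[175:280,290:410,::-1] for o in (np.load("scene.npy"),np.load("pressed2.npy"),F["pixels"])]
cv2.imwrite("pics/s6.png",np.hstack([cv2.resize(x,(264,231),interpolation=cv2.INTER_CUBIC) for x in r]))
d=np.abs(np.load("scene.npy").astype(int)-F["pixels"]).max(2)
print("changed long",(d[205:290,150:225]>40).sum(),"short",(d[200:280,310:395]>40).sum(),"mid",(d[190:320,150:400]>40).sum())
E
```

```text
t: 17.85
tcp_pos: [0.5833, 0.2349, 0.0818]
tcp_rot: [[0.0, 1.0, -0.009], [1.0, -0.0, 0.002], [0.002, -0.009, -1.0]]
wrist_force: [-10.3, 5.8, 2.4]
finger_gap: 0.001
grip_force: 5.4
t: 18.25
tcp_pos: [0.5833, 0.2349, 0.0818]
tcp_rot: [[0.0, 1.0, -0.009], [1.0, -0.0, 0.003], [0.003, -0.009, -1.0]]
wrist_force: [-10.3, 5.9, 0.6]
finger_gap: 0.002
grip_force: 5.4
t: 18.8
tcp_pos: [0.5044, 0.233, 0.0831]
tcp_rot: [[-0.0, 1.0, 0.004], [1.0, 0.0, 0.0], [0.0, 0.004, -1.0]]
wrist_force: [-0.6, 0.7, 0.4]
finger_gap: 0.004
grip_force: 0.0
t: 19.3
tcp_pos: [0.4948, 0.233, 0.1635]
tcp_rot: [[0.0, 1.0, 0.002], [1.0, -0.0, -0.0], [-0.0, 0.002, -1.0]]
wrist_force: [0.4, 0.1, 0.0]
finger_gap: 0.002
grip_force: 0.0
t: 19.7
tcp_pos: [0.4927, 0.2327, 0.1812]
tcp_rot: [[0.0, 1.0, -0.002], [1.0, -0.0, -0.001], [-0.001, -0.002, -1.0]]
wrist_force: [-0.6, 0.1, 0.9]
finger_gap: 0.002
grip_force: 0.0
changed long 0 short 0 mid 419
```

View pics/s6.png

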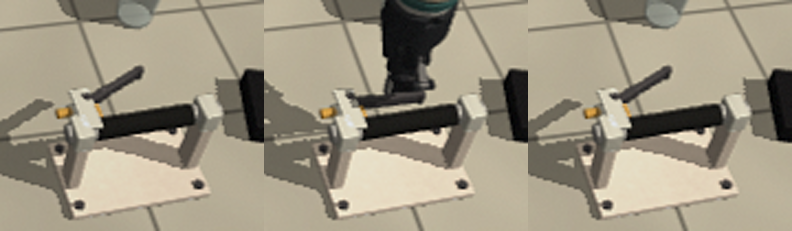

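The short lever was at rest (left), parallel to the bar when pressed (middle), and is back at rest with its tip at (665,72) (right). Both units match their starting images pixel for pixel.

```bash
python3 -c "
from workcell import ctrl
print(ctrl.close_job())"
```

```text
the job is handed in; nothing more can be done
None
```

I pressed the long lever and then the short one gently onto its stop (about 13 N and 12 N), held each for about a second, and let it spring fully back; the job is handed in with both levers at rest.

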